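# Move the finished pieces on by one station

## Robot

A 6-joint arm with a two-finger parallel gripper is mounted at the origin on the work surface. World frame = base frame: x ahead of the robot, y to its left, z up, the work surface at z = 0. Lengths are in m, angles in rad, forces in N, time in s.
With the tool pointing down it reaches from about 0.3 to 0.875 m from the base axis. Payload 6.4 kg.
Tool frame: the origin (TCP) lies between the finger pads, 19 mm behind the fingertips; this is the grasp point; z points along the fingers, y is the line along which they close (so a half turn about z gives the same grasp; the last joint's range is limited). The gripper opens to 85 mm and grips with 20 to 120 N. Pads are 22 mm wide; open, the fingers measure 114 mm over their backs; the gripper's body (76 mm by 85 mm) begins 54 mm behind the grasp point. The pads swing forward as they close: fully open they stand 13 mm farther back than shut.
Start: joints at [0.933, 0.181, 1.607, -0, 1.354, -0.206], TCP at [0.241, 0.522, 0.25] pointing down, gripper open.
Joint ranges: [-2.99, 2.99], [-0.89, 2.07], [0.3, 2.58], [-1.14, 4.28], [0, 2.63], [-3.12, 3.12]. Speed limits (rad/s): [2.57, 2.57, 3.01, 3.14, 3.14, 3.14].

## Interface

Orientations are given as a unit quaternion [w, x, y, z].
In Python, from bench import ctrl gives the robot as it stands. The module is installed in compiled form; this text tells all that it offers.
- The arm moves only by the tool servo_tool, never from a script. Its argument "commands" is a list of rows, each a list of 3 entries, a list of its own where there are three numbers: the shift along the tool's x, y, z in mm, then the turn about the tool's z in rad, then the finger opening in mm, from 0 to 85.4. In form: [[[dx, dy, dz], turn, jaw], ...]. A call has 1 to 20 rows; each row shifts and turns the commanded pose from where the row before left it, along the tool's axes as they then stand; what a row does not reach is not made up. A row lasts 1/8 s, in which the tool goes at most 62.5 mm and 10.7 degrees, less where a joint would pass 70% of its speed; a pose out of reach is approached as far as the arm can. A call with a gripper value outside its range is refused whole. The fingers move at their own pace and stop on an object; the grip force is fixed at half the most. Time passes only in rows, so rows that do not move let the fingers close. It gives the time, the measured TCP pose, the force, the opening and the grip force at its end, in the units of the state.
- ctrl.get_obs(): the state, without advancing time (a new reading comes with each control period).
- ctrl.camera(name): name is "side" or "top" or "wrist"; returns a dict with "color" (480x640x3 uint8, red, green, blue), "z_map" (480x640 float32, m along the optical axis (not along the pixel's ray), 0 where there is no reading), "fx", "fy", "cx", "cy" (pixels), "R" (3x3) and "t" (3): a world point X has camera coordinates R X + t. Camera axes: x right, y down, z forward; pixel columns grow to the right and rows downward; lengths in m; the calibration is good to about 2 mm. A picture is of the moment at which its call begins.
- ctrl.hand_in(): hands the job in; it is judged then, once.
The state is a dict: "time_s": time; "q": joint angles; "dq": joint speeds; "joint_efforts": joint torques, N m; "eef_pos": TCP position; "eef_rot": TCP orientation; "wrist_force": force on the tool from outside, world axes, zero at the start; "torque": the same for the moment, N m; "opening": opening from 0.0 (shut) to 1.0 (fully open); "grasp_force": force on a finger pad.
Only numpy, scipy, OpenCV 4.12 (cv2) and the standard library are available. Lean on these libraries where they do the work, as an engineer would, in place of code of your own. Each camera call takes 0.05 s, during which the arm holds its last target. There are 200 camera calls.

## Task

Three finished pieces are being checked in turn on the balance, under the microscope and on the photo turntable, and every station is occupied. Move each piece on to its next station: the lidded box from the balance to the microscope stage, the goblet from the microscope stage to the turntable, and the bangle from the turntable to the balance pan, using the empty cork mat as the halfway place. Set each down gently, upright and in the middle of its station, do not drop or tip a piece, and leave the loupe, the stone jar and the ring clamp where they are.

Things in the scene. Friction and masses are not known exactly. Their poses are not given: they have to be found in the camera images.
- box: Small rectangular silver box with a fixed lid (it does not open) with a dark wood panel and a round green stone as lid knob; 53 x 39 mm over the lid rim, body 50 x 36 mm below it, 22 mm high to the rim, 35 mm to the top of the stone; about 90 g. Can be gripped across either pair of sides. Origin: centre of its underside; x along the 53 mm side, z up. Starts on the balance pan.
- goblet: Small silver goblet, open cup on a stem: foot 48 mm across, stem 10 mm, cup 41 to 43 mm across from 42 to 80 mm above the foot (total height 80 mm); cup wall 2.5 mm; about 110 g. Grip it round the cup, about 60 mm up. Origin: centre of the underside of the foot; z up. Starts on the microscope stage.
- bangle: Plain round gold-coloured bangle lying flat: 62 mm outside and 55 mm inside diameter, 16 mm high; about 60 g. Can be gripped across the outside. Origin: centre of its underside; z up. Starts on the turntable.
- balance: Grey table balance, fixed: housing 128 mm wide (y), 175 mm long (x), 40 mm high, with a round bright steel pan 100 mm across whose flat top is 55 mm above the bench; the display panel lies on the -x side of the pan. The pan is rigid. Origin: below the middle of the pan, at bench level; z up.
- microscope: Inspection microscope, fixed: cream base plate (x -77 to +173 mm, y +-70 mm) with a black round stage plate 95 mm across, flat top 30 mm above the bench. Pillar 19 mm thick, 400 mm high at x = +145; focus block on it (x from +105, y +-45, 310-360 high); head raised and swung back (x 175-246, y 10-80, 260-405 high), clear of the stage. Origin: below the middle of the stage, at bench level; z up.
- turntable: Round photo turntable, fixed and not turning: white platter 126 mm across, its flat top 30 mm above the bench, black foot with a small button pod at the -x side. Origin: below the middle of the platter, at bench level; z up.
- mat: Square cork mat, 120 x 120 mm, 6 mm thick, fixed on the bench, empty at the start: the free spot. Origin: centre of its underside; z up.
- loupe: Black eye loupe, 38 mm across, 32 mm high, loose on the bench nearer the robot than the stations. Leave it alone. Origin: centre of its underside; z up. (Other tools, fixed, at most 55 mm high, stand near it at x below 0.39 m; equipment along back and sides lies outside the work area.)
- jar: Glass jar with aluminium cap, 44 mm across, 42 mm high, standing loose on the left (+y) at the back. Leave it alone. Origin: centre of its underside.
- clamp: Wooden jeweller's ring clamp with a brass band, 165 mm long, 30 mm wide, 26 mm high, lying loose on the right (-y) at the back. Leave it alone. Origin: underside, mid-length; x along it.
There are look-alikes about, which are no part of the job. What is shaped like the box but purple is not meant.

How it is judged:
On the way:
1. one of the pieces is set down on the cork mat (((horizontal distance between box and mat below 0.05 m and z of box in the frame of mat between 0.002 and 0.01 m and linear speed of box below 0.02 m/s) or (horizontal distance between goblet and mat below 0.05 m and z of goblet in the frame of mat between 0.002 and 0.01 m and linear speed of goblet below 0.02 m/s) or (horizontal distance between bangle and mat below 0.05 m and z of bangle in the frame of mat between 0.002 and 0.01 m and linear speed of bangle below 0.02 m/s))), for 0.2 s.
At the end, for the whole second after the job is handed in: The box stands on the microscope stage, the goblet on the turntable and the bangle on the balance pan, each upright (within 0.1 rad), resting on the surface, its centre within 15 mm of the middle of its station, at rest and released (horizontal distance between box and microscope below 0.015 m and z of box in the frame of microscope between 0.026 and 0.034 m and horizontal distance between goblet and turntable below 0.015 m and z of goblet in the frame of turntable between 0.026 and 0.034 m and horizontal distance between bangle and balance below 0.015 m and z of bangle in the frame of balance between 0.051 and 0.059 m and angle between each of box, goblet, bangle's own z axis and vertical below 0.1 rad and linear speed of each of box, goblet, bangle below 0.02 m/s); the robot touches nothing.
It fails at once if a piece is tipped over (tilted more than 0.7 rad) (angle between any of box, goblet, bangle's own z axis and vertical above 0.7 rad).
It fails at once if a piece is dropped or knocked flying (faster than 0.6 m/s while more than 0.1 m from the tool point) ((linear speed of box above 0.6 m/s and distance between box and the grasp point above 0.1 m) or (linear speed of goblet above 0.6 m/s and distance between goblet and the grasp point above 0.1 m) or (linear speed of bangle above 0.6 m/s and distance between bangle and the grasp point above 0.1 m)).
It fails at once if the loupe, the stone jar or the ring clamp is moved more than 20 mm (distance of any of loupe, jar, clamp from where it was at the start of the episode above 0.02 m).
It also fails if it takes over 141 s, if anything falls off the work surface, if the arm or the gripper's body presses on something with over 40 N, if the wrist force passes 120 N, or if a joint passes its speed limit or range.

## Working session

There is one attempt and no reset: what is moved stays moved. The work goes in short steps, Python scripts to look and compute and a tool call to move; the robot and the scene stay as the last step left them, time stands still between calls to the robot, and variables do not carry over. Pictures are saved under pics/ and viewed, at most 14 in all, crops included, and the job is handed in when it is done.

Besides the shell and the picture viewer there is one more tool, called after "Request:" by a JSON object that holds its "api" and its "payload", one argument or row to a line. servo_tool: Moves the arm, as the interface text tells. Its arguments: {"type":"object","properties":{"commands":{"type":"array"}},"required":["commands"]}

```bash
mkdir -p pics; cat > h.py <<'E'
import numpy as np, cv2
from bench import ctrl
def shot(n,f):
    c=ctrl.camera(n); cv2.imwrite('pics/'+f,c['color'][:,:,::-1]); np.savez('pics/'+f[:-4],**{k:c[k] for k in c}); return c
def world(c):
    v,u=np.mgrid[0:480,0:640]; z=c['z_map']
    P=np.stack([(u-c['cx'])/c['fx']*z,(v-c['cy'])/c['fy']*z,z],-1)
    return (P-c['t'])@c['R']
E
python3 - <<'E'
from h import *
o=ctrl.get_obs(); print({k:np.round(o[k],3) for k in o})
for n in('top','side'):
    c=shot(n,n+'0.png'); print(n,np.round(c['R'],3).tolist(),np.round(c['t'],3),c['fx'])
E
```

```text
{'time_s': np.float64(0.0), 'q': array([ 0.933,  0.182,  1.608,  0.   ,  1.354, -0.206]), 'dq': array([ 0.001,  0.   ,  0.001,  0.   , -0.   ,  0.   ]), 'joint_efforts': array([-1.0000e-03, -4.4487e+01, -3.5134e+01, -0.0000e+00,  9.0000e-03,
        0.0000e+00]), 'eef_pos': array([0.24 , 0.522, 0.249]), 'eef_rot': array([-0.   ,  0.214,  0.977, -0.001]), 'wrist_force': array([-0.474,  0.73 , -0.304]), 'torque': array([0.02 , 0.002, 0.027]), 'grasp_force': np.float64(0.0), 'opening': np.float64(1.001)}
top [[0.019, -1.0, -0.016], [-0.991, -0.017, -0.136], [0.136, 0.019, -0.991]] [-0.001  0.558  0.818] 442.57023664615537
side [[0.973, -0.23, -0.018], [-0.187, -0.739, -0.647], [0.136, 0.633, -0.762]] [-0.523  0.138  0.797] 460.91296402447864
```

View pics/top0.png

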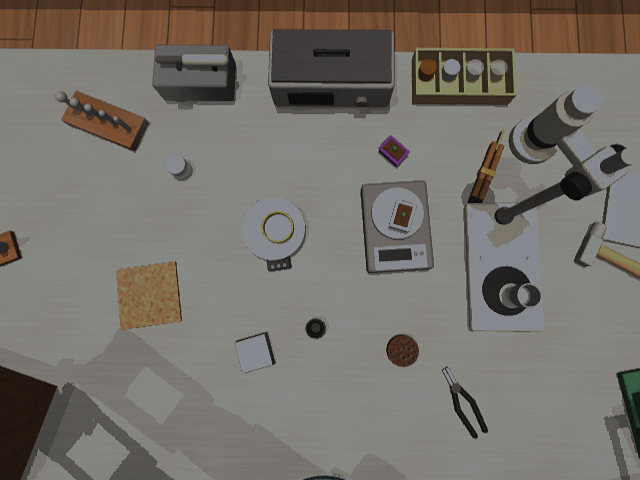

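View pics/side0.png

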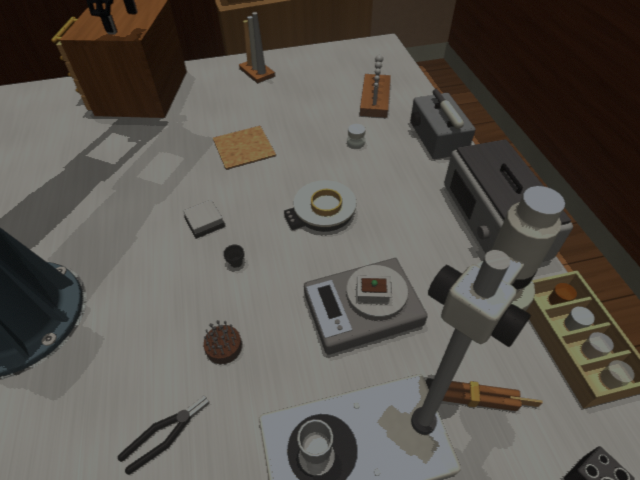

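The top view shows the mat at (149,295), turntable and bangle at (275,229), pan and box at (400,214), and stage and goblet at (508,292). The loupe is at (316,328), the jar at (177,166), the clamp at (488,170), and the purple decoy at (394,151). The side view agrees. Next I'll measure by depth.

```bash
cat > m.py <<'E'
from h import *
def comp(mask):
    n,l,s,_=cv2.connectedComponentsWithStats(mask.astype(np.uint8)); return l==1+np.argmax(s[1:,4])
def meas(c,nm,roi,zl,zh,circ=True,best=False):
    W=world(c); m=np.zeros((480,640),bool); x0,x1,y0,y1=roi; 
    m=(W[...,0]>x0)&(W[...,0]<x1)&(W[...,1]>y0)&(W[...,1]<y1)&(W[...,2]>zl)&(W[...,2]<zh)&(c['z_map']>0)
    if m.sum()<8: print(nm,'none');return
    if best:m=comp(m)
    p=W[m]; xy=(p[:,:2]*1000).astype(np.float32)
    if circ:
        (a,r)=cv2.minEnclosingCircle(xy); h=cv2.convexHull(xy); e=cv2.fitEllipse(h) if len(h)>5 else None
        print(nm,m.sum(),'circ',np.round(a,1),round(2*r,1),'ell',[np.round(k,1) for k in e] if e else'', 'z',round(1000*np.median(p[:,2]),1))
    else: print(nm,m.sum(),[np.round(k,1) for k in cv2.minAreaRect(xy)],'z',round(1000*np.median(p[:,2]),1))
E
python3 - <<'E'
from m import *
for n in('top','side'):
    c=dict(np.load(f'pics/{n}0.npz')); W=world(c)
    if n=='top':
        for q in[(149,295),(273,205),(278,228),(398,196),(402,215),(490,290),(520,284),(177,166),(488,172),(394,151),(316,328),(403,351),(500,215),(255,352),(279,265)]: print(q,np.round(W[q[1],q[0]],3))
        R={}
        def ctr(q): return W[q[1],q[0]][:2]
        cm=ctr((149,295));ct=ctr((278,228));cb=ctr((402,215));cg=ctr((510,290))
    b=lambda q,d:(q[0]-d,q[0]+d,q[1]-d,q[1]+d)
    print(n)
    meas(c,'mat',b(cm,.1),.0035,.015,False,True)
    meas(c,'platter',b(ct,.09),.024,.036,True,True)
    meas(c,'bangle',b(ct,.05),.04,.055)
    meas(c,'pan',b(cb,.075),.051,.060,True,True)
    meas(c,'boxrim',b(cb,.045),.070,.086,False)
    meas(c,'boxstone',b(cb,.045),.086,.1)
    meas(c,'stage',b(cg,.08),.026,.034,True,True)
    meas(c,'gobrim',b(cg,.08),.105,.118)
E
```

```text
(149, 295) [0.44  0.356 0.006]
(273, 205) [0.621 0.112 0.031]
(278, 228) [0.575 0.101 0.03 ]
(398, 196) [ 0.637 -0.131  0.055]
(402, 215) [ 0.594 -0.133  0.087]
(490, 290) [ 0.462 -0.31   0.028]
(520, 284) [ 0.472 -0.341  0.09 ]
(177, 166) [0.694 0.303 0.042]
(488, 172) [ 0.695 -0.314  0.026]
(394, 151) [ 0.737 -0.128  0.024]
(316, 328) [0.382 0.023 0.003]
(403, 351) [ 0.344 -0.144  0.02 ]
(500, 215) [ 0.606 -0.33   0.037]
(255, 352) [0.336 0.137 0.026]
(279, 265) [0.503 0.098 0.016]
top
mat 3178 [array([440.9, 357.8]), array([119.9, 121.4]), np.float64(9.3)] z 5.5
platter 2353 circ [576.  111.3] 126.5 ell [array([575.6, 111. ]), array([124.7, 124.9]), np.float64(144.2)] z 28.9
bangle 191 circ [576.4 100.7] 61.8 ell [array([576.4, 100.7]), array([60.7, 61.2]), np.float64(125.3)] z 44.3
pan 1424 circ [ 605.6 -129.5] 99.8 ell [array([ 605.5, -129.5]), array([98.8, 99.2]), np.float64(105.5)] z 53.6
boxrim 577 [array([ 597., -136.]), array([38.9, 54.5]), np.float64(73.9)] z 77.1
boxstone 17 circ [ 596.4 -134.8] 8.7 ell [array([ 596.1, -134.8]), array([7.1, 8.7]), np.float64(52.7)] z 88.2
[... 378 characters left out ...]
), array([124.8, 127.6]), np.float64(169.2)] z 30.9
bangle 247 circ [576.5  99.2] 64.7 ell [array([577.6,  98.8]), array([61.1, 63.8]), np.float64(175.6)] z 45.4
pan 1657 circ [ 606.  -131.2] 101.5 ell [array([ 606.2, -131.5]), array([ 98.8, 100.5]), np.float64(156.9)] z 55.6
boxrim 708 [array([ 598., -138.]), array([40.7, 53. ]), np.float64(75.1)] z 78.8
boxstone 25 circ [ 597.6 -138.3] 9.1 ell [array([ 597.4, -137.8]), array([7.9, 9.8]), np.float64(137.9)] z 89.4
stage 7437 circ [ 465.9 -336.8] 194.2 ell [array([ 471. , -327.7]), array([154.2, 190.9]), np.float64(61.3)] z 28.9
gobrim 297 circ [ 453.2 -349.8] 43.4 ell [array([ 453. , -349.9]), array([41.6, 42.9]), np.float64(170.3)] z 109.9
```

```bash
cat >> m.py <<'E'
def stage(c):
    W=world(c); v=c['color'].max(2)
    print('stagecol',c['color'][290,488] )
    m=(v<70)&(W[...,2]>.022)&(W[...,2]<.036)&(abs(W[...,0]-.465)<.07)&(W[...,1]>-.41)&(W[...,1]<-.25)
    m=comp(m); xy=(W[m][:,:2]*1000).astype(np.float32); h=cv2.convexHull(xy)
    print('stage',m.sum(),cv2.minEnclosingCircle(xy),cv2.fitEllipse(h),np.median(W[m][:,2]))
def go(tx,ty,tz,n=1):
    o=ctrl.get_obs(); from scipy.spatial.transform import Rotation as Ro
    q=o['eef_rot']; R=Ro.from_quat([q[1],q[2],q[3],q[0]]).as_matrix()
    d=R.T@(np.array([tx,ty,tz])-o['eef_pos'])*1000
    print('go',np.round(d,1),'ydir deg',round(np.degrees(np.arctan2(R[1,1],R[0,1])),1))
E
python3 - <<'E'
from m import *
for n in('top','side'): stage(dict(np.load(f'pics/{n}0.npz')))
c=shot('wrist','w0.png'); W=world(c); 
print(np.round(c['R'],2).tolist(),c['t'],'cam',-c['R'].T@c['t'])
d=W-ctrl.get_obs()['eef_pos']; m=(abs(d[...,2])<.1)&(c['z_map']>0)&(abs(d[...,0])<.1)&(abs(d[...,1])<.1)
vs,us=np.where(m); print(m.sum(), us.min(),us.max(),vs.min(),vs.max(),'z low',np.percentile(d[m][:,2],[0,1,5,50]))
go(.5765,.100,.15); go(.5765,.100,.052)
E
```

```text
stagecol [34 34 33]
stage 1211 ((461.56048583984375, -341.364990234375), 47.706974029541016) ((461.4845886230469, -341.5837097167969), (92.83902740478516, 94.18958282470703), 11.763614654541016) 0.028101768877152652
stagecol [53 53 50]
stage 2091 ((462.118408203125, -342.9104309082031), 47.26642608642578) ((462.0115661621094, -342.5550537109375), (91.8197250366211, 93.72622680664062), 83.07146453857422) 0.030411391054725373
[[0.42, 0.91, -0.0], [0.88, -0.4, 0.26], [0.23, -0.11, -0.97]] [-0.57462112 -0.03348138  0.3774289 ] cam [0.18099266 0.54964104 0.37269209]
119921 0 639 0 479 z low [-0.09993519 -0.05110408 -0.05057005 -0.04872288]
go [-481.8 -242.4   99.5] ydir deg 65.3
go [-481.9 -242.2  197.5] ydir deg 65.3
```

View pics/w0.png

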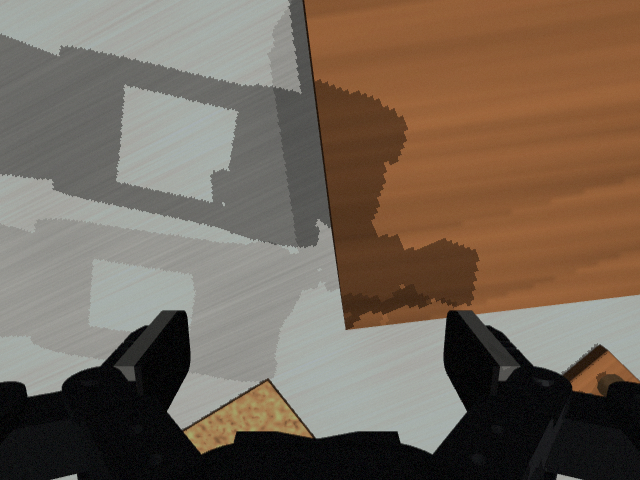

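The wrist view shows the pads at about (175,335) and (460,335). A tall wooden block stands under the gripper on the right, so I'll raise before travelling.

```bash
python3 - <<'E'
from m import *
c=dict(np.load('pics/w0.npz')); W=world(c)-ctrl.get_obs()['eef_pos']
for s in (slice(130,195),slice(440,510)):
    d=W[300:420,s].reshape(-1,3); z=c['z_map'][300:420,s].ravel(); d=d[(z>.05)&(z<.2)]
    print(len(d), np.percentile(d[:,2],[0,2,10,50]) if len(d) else '', np.percentile(z[z>0],[0,5,20]))
E
```

```text
5413 [-0.00681508 -0.00405974  0.00133993  0.01822104] [0.07342871 0.07712526 0.1075569 ]
6746 [-0.05152283 -0.05033325 -0.04927009  0.01642351] [0.07326049 0.07697669 0.10520529]
```

Request:
{"api": "servo_tool", "payload": {
  "commands": [
    [[0,0,-20],0,85],
    [[0,0,-30],0,85],
    [[-40,-20,0],0,80],
    [[-60,-30,0],0,80],
    [[-50,-25,0],0,80],
    [[-50,-25,0],0,80],
    [[-50,-25,10],0,80],
    [[-50,-25,20],0,80],
    [[-50,-25,20],0,80],
    [[-50,-25,20],0,80],
    [[-40,-20,20],0,80],
    [[-30,-15,20],0,80],
    [[-11.8,-7.4,20],0,80],
    [[0,0,20],0,80],
    [[0,0,0],0,80]
  ]
}}

```text
time_s: 2.02
eef_pos: [0.5719, 0.1046, 0.1477]
eef_rot: [-0.002, 0.214, 0.977, -0.0]
wrist_force: [0.2, -0.4, -0.3]
opening: 0.939
grasp_force: 0.0
```

Request:
{"api": "servo_tool", "payload": {
  "commands": [
    [[0,0,0],0,62],
    [[0,0,0],0,62],
    [[0,0,0],0,62],
    [[0,0,0],0,62]
  ]
}}

```text
time_s: 2.52
eef_pos: [0.5741, 0.1042, 0.1505]
eef_rot: [0.0, 0.214, 0.977, 0.0]
wrist_force: [-0.4, 0.3, -0.3]
opening: 0.728
grasp_force: 0.0
```

```bash
cat >> m.py <<'E'
def tips(c):
    W=world(c)-ctrl.get_obs()['eef_pos']; r=[]
    for s in (slice(100,320),slice(320,540)):
        d=W[280:420,s].reshape(-1,3); z=c['z_map'][280:420,s].ravel(); d=d[(z>.05)&(z<.2)&(d[:,2]>-.03)]
        r.append(np.round(np.percentile(d[:,2],[0,1,3])*1000,1) if len(d) else None)
    print('tips',r)
E
python3 - <<'E'
from m import *
c=shot('wrist','w1.png'); print(ctrl.get_obs()['opening'],ctrl.get_obs()['eef_pos'])
tips(c); meas(c,'bangle',(.53,.63,.05,.15),.04,.055); meas(c,'platter',(.48,.67,.01,.21),.026,.035,True,True)
go(.5764,.100,.0455)
E
```

```text
0.7265252857328558 [0.57402392 0.10411855 0.15032971]
tips [array([-14.1, -10.5,  -7.1]), array([-14.3, -10.3,  -6.9])]
bangle 2347 circ [577.  100.1] 61.9 ell [array([577. , 100.2]), array([61.2, 61.6]), np.float64(47.1)] z 45.1
platter 24525 circ [576.6 110.4] 126.2 ell [array([576.4, 110.4]), array([125.3, 125.6]), np.float64(112.6)] z 29.5
go [ -3.8  -2.8 104.8] ydir deg 65.3
```

View pics/w1.png

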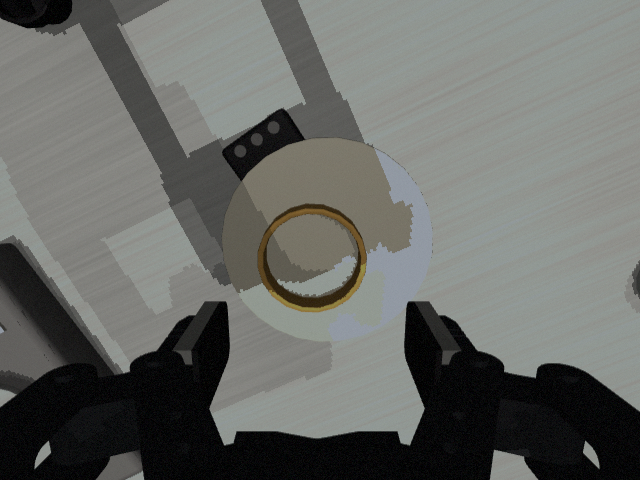

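The wrist view shows the bangle ring centred at (312,258) on the platter, in agreement with the measurements. At 62 mm opening the tips reach 14 mm below the TCP. I'll descend and grip.

Request:
{"api": "servo_tool", "payload": {
  "commands": [
    [[-4.0,-2.8,0],0,80],
    [[0,0,10],0,80],
    [[0,0,25],0,80],
    [[0,0,25],0,80],
    [[0,0,20],0,80],
    [[0,0,14],0,80],
    [[0,0,8],0,80],
    [[0,0,2],0,80],
    [[0,0,0],0,80],
    [[0,0,0],0,65],
    [[0,0,0],0,56],
    [[0,0,0],0,50],
    [[0,0,0],0,45],
    [[0,0,0],0,45]
  ]
}}

```text
time_s: 4.32
eef_pos: [0.5771, 0.0999, 0.0477]
eef_rot: [0.001, 0.214, 0.977, 0.0]
wrist_force: [-2.3, -0.5, 8.6]
opening: 0.7
grasp_force: 63.2
```

```bash
python3 - <<'E'
from m import *
o=ctrl.get_obs(); print(o['eef_pos'],o['opening'],o['grasp_force'],o['wrist_force'])
go(*o['eef_pos'][:2],.12); go(.4415,.3585,.12)
E
```

```text
[0.57708661 0.09985309 0.0476534 ] 0.699524109199189 63.16877033561468 [-2.32472316 -0.48657667  8.5732883 ]
go [ -0.1   0.  -72.3] ydir deg 65.3
go [231.3 178.2 -72.6] ydir deg 65.3
```

Request:
{"api": "servo_tool", "payload": {
  "commands": [
    [[0,0,-5],0,45],
    [[0,0,-15],0,45],
    [[0,0,-25],0,45],
    [[10,8,-20],0,45],
    [[20,15,-10],0,45],
    [[30,25,0],0,45],
    [[30,25,0],0,45],
    [[35,27,0],0,45],
    [[35,27,0],0,45],
    [[35,25,0],0,45],
    [[21,15,10],0,45],
    [[10,8,15],0,45],
    [[5,3,15],0,45],
    [[0,0,10],0,45],
    [[0,0,0],0,45],
    [[0,0,0],0,45]
  ]
}}

```text
time_s: 6.32
eef_pos: [0.4418, 0.3577, 0.0712]
eef_rot: [0.0, 0.215, 0.977, 0.0]
wrist_force: [-0.3, -1.0, -0.8]
opening: 0.699
grasp_force: 64.7
```

```bash
python3 - <<'E'
from m import *
o=ctrl.get_obs(); print(o['eef_pos'],o['opening'],o['grasp_force'],o['wrist_force'])
go(.4415,.3585,.024)
E
```

```text
[0.44184055 0.35767196 0.07122738] 0.6994684151447429 64.65050015598536 [-0.33529442 -0.96332755 -0.79387384]
go [ 0.7  0.6 47.2] ydir deg 65.2
```

Request:
{"api": "servo_tool", "payload": {
  "commands": [
    [[0,0,15],0,45],
    [[0,0,15],0,45],
    [[0,0,10],0,45],
    [[0,0,5],0,45],
    [[0,0,2],0,45],
    [[0,0,0],0,45],
    [[0,0,0],0,64],
    [[0,0,0],0,70],
    [[0,0,0],0,80],
    [[0,0,0],0,80],
    [[0,0,-10],0,80],
    [[0,0,-25],0,80]
  ]
}}

```text
time_s: 7.82
eef_pos: [0.4402, 0.3577, 0.0587]
eef_rot: [-0.001, 0.214, 0.977, -0.001]
wrist_force: [0.1, -0.2, -0.3]
opening: 0.938
grasp_force: 0.0
```

Request:
{"api": "servo_tool", "payload": {
  "commands": [
    [[0,0,-40],0,80],
    [[-6,-12,-40],0,75],
    [[-15,-32,-40],0,70],
    [[-20,-42,-25],0,65],
    [[-20,-42,0],0,65],
    [[-20,-42,0],0,65],
    [[-20,-42,0],0,65],
    [[-20,-42,0],0,65],
    [[-20,-42,0],0,65],
    [[-20,-42,0],0,65],
    [[-20,-42,0],0,65],
    [[-20,-42,0],0,65],
    [[-20,-42,0],0,65],
    [[-20,-42,0],0,65],
    [[-20,-42,0],0,65],
    [[-20,-42,0],0,65],
    [[-15,-30,0],0,65],
    [[-10,-18,0],0,65],
    [[0,0,0],0,65],
    [[0,0,0],0,65]
  ]
}}

```text
time_s: 10.32
eef_pos: [0.452, -0.3481, 0.2039]
eef_rot: [-0.0, 0.214, 0.977, 0.0]
wrist_force: [-0.7, 0.2, -0.0]
opening: 0.763
grasp_force: 0.0
```

```bash
python3 - <<'E'
from m import *
o=ctrl.get_obs(); print(o['eef_pos'],o['opening'])
c=shot('top','t1.png'); meas(c,'bangle',(.39,.49,.30,.41),.015,.03)
c=shot('wrist','w2.png'); meas(c,'gob',(.4,.5,-.42,-.28),.105,.118); stage(c); tips(c)
go(.453,-.3492,.09)
E
```

```text
[ 0.45200528 -0.34806193  0.20391835] 0.7632707696457065
bangle 226 circ [441.5 358.5] 63.1 ell [array([440.9, 358.7]), array([60.7, 62.2]), np.float64(170.8)] z 20.4
gob 1313 circ [ 452.9 -349.1] 43.2 ell [array([ 452.7, -349.2]), array([42.2, 42.7]), np.float64(87.5)] z 109.2
stagecol [150 156 151]
stage 6983 ((461.8420104980469, -342.5981750488281), 47.55201721191406) ((462.0303039550781, -342.5438232421875), (94.43301391601562, 94.50863647460938), 14.187363624572754) 0.02955917025932648
tips [array([-14.5, -10.2,  -6.9]), array([-13.6, -10.1,  -6.6])]
go [ -1.3  -0.8 114. ] ydir deg 65.3
```

View pics/w2.png

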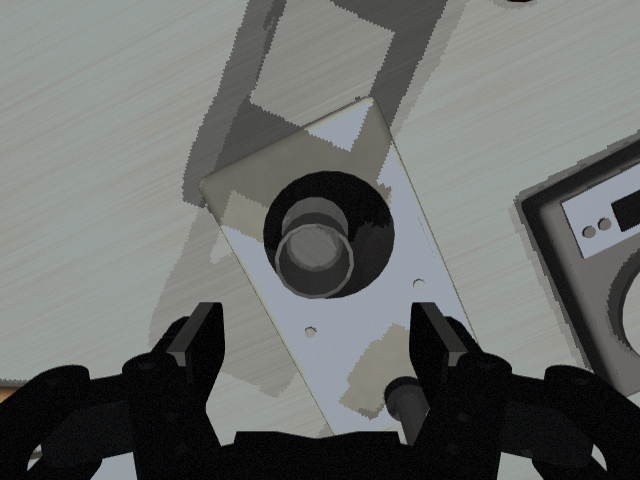

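The wrist view shows the goblet upright, with its rim centred at (313,260), between the pads. The bangle measures at the middle of the mat.

Request:
{"api": "servo_tool", "payload": {
  "commands": [
    [[-1.3,-0.8,10],0,68],
    [[0,0,25],0,68],
    [[0,0,25],0,68],
    [[0,0,25],0,68],
    [[0,0,17],0,68],
    [[0,0,10],0,68],
    [[0,0,2],0,68],
    [[0,0,0],0,68],
    [[0,0,0],0,52],
    [[0,0,0],0,45],
    [[0,0,0],0,38],
    [[0,0,0],0,30],
    [[0,0,0],0,30]
  ]
}}

```text
time_s: 12.05
eef_pos: [0.4532, -0.3508, 0.0908]
eef_rot: [0.0, 0.214, 0.977, -0.0]
wrist_force: [0.0, 1.4, 5.1]
opening: 0.482
grasp_force: 60.4
```

```bash
python3 - <<'E'
from m import *
o=ctrl.get_obs(); print(o['eef_pos'],o['opening'],o['grasp_force'],o['wrist_force'])
go(.5765,.1104,.2)
E
```

```text
[ 0.45324503 -0.35079827  0.09083555] 0.4821885960897876 60.39769926981535 [0.01021251 1.40642357 5.12809139]
go [  80.9  470.4 -109.3] ydir deg 65.3
```

Request:
{"api": "servo_tool", "payload": {
  "commands": [
    [[0,0,-5],0,30],
    [[0,0,-15],0,30],
    [[0,0,-30],0,30],
    [[0,0,-30],0,30],
    [[0,10,-20],0,30],
    [[5,20,-9],0,30],
    [[6,32,0],0,30],
    [[6,38,0],0,30],
    [[6,40,0],0,30],
    [[6,40,0],0,30],
    [[6,40,0],0,30],
    [[6,40,0],0,30],
    [[6,40,0],0,30],
    [[6,40,0],0,30],
    [[6,40,0],0,30],
    [[6,35,0],0,30],
    [[6,28,0],0,30],
    [[6,18,0],0,30],
    [[3.9,9.4,0],0,30],
    [[0,0,0],0,30]
  ]
}}

```text
time_s: 14.55
eef_pos: [0.5758, 0.1107, 0.1988]
eef_rot: [-0.0, 0.214, 0.977, -0.0]
wrist_force: [0.0, 0.0, -0.5]
opening: 0.48
grasp_force: 60.6
```

Request:
{"api": "servo_tool", "payload": {
  "commands": [
    [[0,0,10],0,30],
    [[0,0,20],0,30],
    [[0,0,20],0,30],
    [[0,0,15],0,30],
    [[0,0,10],0,30],
    [[0,0,0],0,30],
    [[0,0,0],0,30]
  ]
}}

```text
time_s: 15.42
eef_pos: [0.5767, 0.1104, 0.1246]
eef_rot: [0.001, 0.214, 0.977, 0.0]
wrist_force: [0.2, 0.6, -0.7]
opening: 0.484
grasp_force: 60.7
```

```bash
python3 - <<'E'
from m import *
o=ctrl.get_obs(); print(o['eef_pos'],o['opening'],o['grasp_force'],o['wrist_force'])
c=shot('wrist','w3.png'); meas(c,'gobrim',(.5,.65,.05,.17),.135,.155); meas(c,'platter',(.48,.67,.01,.21),.026,.035,True,True)
go(.5765,.1104,.0908)
E
```

```text
[0.57672837 0.11040708 0.1246466 ] 0.4837141622149753 60.66185211238917 [ 0.22674286  0.56056375 -0.68644286]
gobrim 12110 circ [566.7 115.6] 103.8 ell [array([575.4, 113.3]), array([ 41. , 113.6]), np.float64(153.7)] z 143.2
platter 25752 circ [576.2 110.4] 125.9 ell [array([575.2, 110.7]), array([122.6, 125.5]), np.float64(163.9)] z 29.5
go [ 0.3 -0.2 34. ] ydir deg 65.3
```

View pics/w3.png

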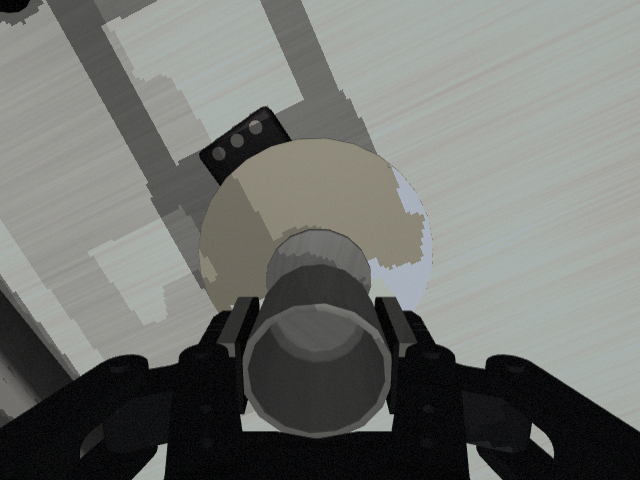

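The goblet hangs upright between the pads over the platter, with its foot at (320,260). I'll lower and release it.

Request:
{"api": "servo_tool", "payload": {
  "commands": [
    [[0,0,10],0,30],
    [[0,0,10],0,30],
    [[0,0,7],0,30],
    [[0,0,4],0,30],
    [[0,0,2.5],0,30],
    [[0,0,0.5],0,30],
    [[0,0,0],0,30]
  ]
}}

```text
time_s: 16.35
eef_pos: [0.5765, 0.1104, 0.0908]
eef_rot: [0.0, 0.214, 0.977, -0.0]
wrist_force: [-2.3, 0.2, 4.7]
opening: 0.479
grasp_force: 61.0
```

Request:
{"api": "servo_tool", "payload": {
  "commands": [
    [[0,0,0],0,44],
    [[0,0,0],0,50],
    [[0,0,0],0,60],
    [[0,0,0],0,68],
    [[0,0,-10],0,68],
    [[0,0,-25],0,68],
    [[0,0,-30],0,68],
    [[0,0,-30],0,68],
    [[-10,-20,-15],0,65],
    [[-20,-36,0],0,65],
    [[-23,-40,0],0,62],
    [[-23,-40,0],0,60],
    [[-23,-40,0],0,60],
    [[-15,-26,0],0,60],
    [[-8,-14,0],0,60],
    [[0,0,0],-0.08,60],
    [[0,0,0],-0.08,60],
    [[0,0,0],0,60],
    [[0,0,0],0,60]
  ]
}}

```text
time_s: 18.73
eef_pos: [0.5967, -0.1363, 0.2002]
eef_rot: [0.0, 0.136, 0.991, 0.0]
wrist_force: [-0.3, -0.0, 0.9]
opening: 0.701
grasp_force: 0.0
```

```bash
python3 - <<'E'
from m import *
o=ctrl.get_obs(); print(o['eef_pos'],o['opening'])
c=shot('top','t2.png'); meas(c,'gobrim',(.5,.65,.05,.17),.105,.118)
c=shot('wrist','w4.png'); meas(c,'boxrim',(.54,.66,-.2,-.08),.070,.084,False); meas(c,'stone',(.54,.66,-.2,-.08),.086,.1); meas(c,'pan',(.53,.68,-.2,-.06),.051,.06,True,True)
go(.5975,-.137,.075)
E
```

```text
[ 0.59671006 -0.13627141  0.20022414] 0.7010711856889523
gobrim 108 circ [575.3 112.5] 42.5 ell [array([575.2, 112.5]), array([41.4, 41.9]), np.float64(179.9)] z 108.2
boxrim 5299 [array([ 597.1, -136.8]), array([39.1, 53.7]), np.float64(73.7)] z 77.8
stone 196 circ [ 596.4 -136.6] 9.5 ell [array([ 596.5, -136.7]), array([9.1, 9.4]), np.float64(171.0)] z 88.2
pan 11824 circ [ 606.  -130.5] 100.1 ell [array([ 605.9, -130.4]), array([99.3, 99.8]), np.float64(84.4)] z 54.5
go [ -1.   -0.3 125.1] ydir deg 74.4
```

View pics/w4.png

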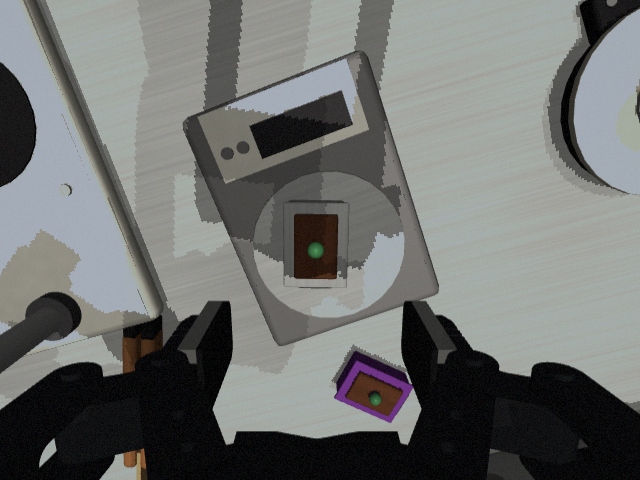

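The wrist view shows the box at (316,245), aligned with the jaws, and the purple decoy at (375,390). The goblet on the turntable is about 2.5 mm off centre.

Request:
{"api": "servo_tool", "payload": {
  "commands": [
    [[-0.7,-0.4,10],0,60],
    [[0,0,25],0,60],
    [[0,0,30],0,60],
    [[0,0,25],0,60],
    [[0,0,20],0,60],
    [[0,0,10],0,60],
    [[0,0,4],0,60],
    [[0,0,0],0,60],
    [[0,0,0],0,48],
    [[0,0,0],0,42],
    [[0,0,0],0,36],
    [[0,0,0],0,28],
    [[0,0,0],0,28]
  ]
}}

```text
time_s: 20.45
eef_pos: [0.5976, -0.1375, 0.077]
eef_rot: [0.001, 0.135, 0.991, -0.0]
wrist_force: [-2.1, 0.2, 6.9]
opening: 0.432
grasp_force: 59.2
```

```bash
python3 - <<'E'
from m import *
o=ctrl.get_obs(); print(o['eef_pos'],o['opening'],o['grasp_force'],o['wrist_force'])
go(.462,-.3424,.16)
E
```

```text
[ 0.59760071 -0.13750722  0.07703647] 0.431757450095579 59.20024216175079 [-2.14409285  0.17292326  6.88962152]
go [  75.5 -233.8  -83. ] ydir deg 74.4
```

Request:
{"api": "servo_tool", "payload": {
  "commands": [
    [[0,0,-4],0,28],
    [[0,0,-15],0,28],
    [[0,0,-30],0,28],
    [[5,-5,-25],0,28],
    [[12,-18,-9],0,28],
    [[12,-30,0],0,28],
    [[12,-35,0],0,28],
    [[12,-35,0],0,28],
    [[10,-35,0],0,28],
    [[6,-32,0],0,28],
    [[4,-25,0],0,28],
    [[2.5,-13,0],0,28],
    [[0,-5.8,10],0,28],
    [[0,0,20],0,28],
    [[0,0,25],0,28],
    [[0,0,15],0,28],
    [[0,0,0],0,28],
    [[0,0,0],0,28]
  ]
}}

```text
time_s: 22.7
eef_pos: [0.4622, -0.3425, 0.0896]
eef_rot: [0.0, 0.135, 0.991, -0.0]
wrist_force: [0.8, 0.2, -0.3]
opening: 0.427
grasp_force: 60.1
```

```bash
python3 - <<'E'
from m import *
o=ctrl.get_obs(); print(o['eef_pos'],o['opening'],o['grasp_force'],o['wrist_force'])
c=shot('wrist','w5.png'); meas(c,'stone',(.40,.52,-.4,-.28),.1,.14)
go(.462,-.3424,.052)
E
```

```text
[ 0.46219485 -0.34247944  0.08963728] 0.42720680853291315 60.06053566932678 [ 0.79223368  0.24625219 -0.26760764]
stone 28718 circ [ 451.5 -339.3] 115.8 ell [array([ 460.7, -341.8]), array([ 34.6, 140.3]), np.float64(164.5)] z 127.3
go [ 0.5  0.3 38. ] ydir deg 74.4
```

View pics/w5.png

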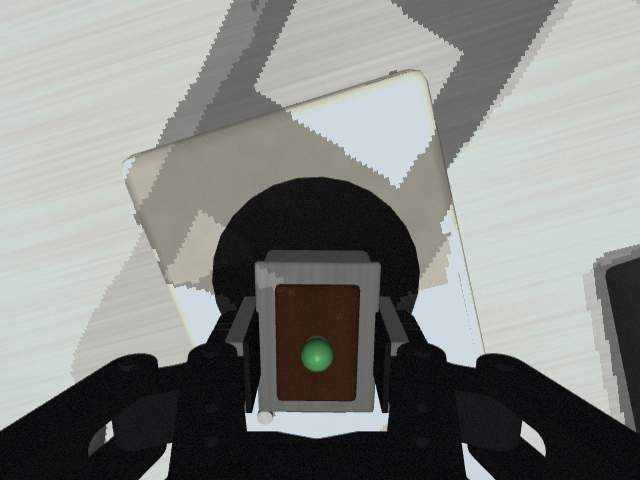

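The box sits straight between the pads at (318,335), above the black stage. I'll lower it.

Request:
{"api": "servo_tool", "payload": {
  "commands": [
    [[0,0,10],0,28],
    [[0,0,12],0,28],
    [[0,0,8],0,28],
    [[0,0,5],0,28],
    [[0,0,2.5],0,28],
    [[0,0,0.5],0,28],
    [[0,0,0],0,28]
  ]
}}

```text
time_s: 23.62
eef_pos: [0.4613, -0.342, 0.052]
eef_rot: [-0.001, 0.135, 0.991, 0.0]
wrist_force: [-6.3, 4.0, 9.7]
opening: 0.436
grasp_force: 60.8
```

Request:
{"api": "servo_tool", "payload": {
  "commands": [
    [[0,0,0],0,40],
    [[0,0,0],0,46],
    [[0,0,0],0,55],
    [[0,0,0],0,60],
    [[0,0,-8],0,60],
    [[0,0,-20],0,60],
    [[0,0,-30],0,60],
    [[0,0,-40],0,65],
    [[0,0,-50],0,70]
  ]
}}

```text
time_s: 24.75
eef_pos: [0.4614, -0.342, 0.2012]
eef_rot: [-0.0, 0.136, 0.991, 0.0]
wrist_force: [1.2, -0.7, 1.0]
opening: 0.826
grasp_force: 0.0
```

Request:
{"api": "servo_tool", "payload": {
  "commands": [
    [[5,15,0],0,80],
    [[10,34,0],0,80],
    [[13,42,0],0,80],
    [[13,42,0],0,80],
    [[13,42,0],0,80],
    [[13,42,0],0,80],
    [[13,42,0],0,80],
    [[13,42,0],0,80],
    [[13,42,0],0,80],
    [[13,42,0],0,80],
    [[13,42,0],0,80],
    [[13,42,0],0,80],
    [[13,42,0],0,80],
    [[13,42,0],0,80],
    [[13,42,0],0,80],
    [[13,42,0],0,80],
    [[11,32,0],0,80],
    [[0,0,0],0,80],
    [[0,0,0],0,80]
  ]
}}

```text
time_s: 27.12
eef_pos: [0.4403, 0.3575, 0.1989]
eef_rot: [-0.0, 0.135, 0.991, -0.0]
wrist_force: [0.2, -0.1, 0.4]
opening: 0.936
grasp_force: 0.0
```

```bash
python3 - <<'E'
from m import *
o=ctrl.get_obs(); print(o['eef_pos'],o['opening'])
c=shot('top','t3.png'); meas(c,'boxrim',(.40,.52,-.4,-.28),.046,.06,False); meas(c,'gobrim',(.5,.65,.05,.17),.105,.118)
c=shot('wrist','w6.png'); meas(c,'bangle',(.38,.5,.30,.42),.016,.03)
go(.4412,.3585,.023)
E
```

```text
[0.44034838 0.35745599 0.19885313] 0.9355789645662622
boxrim 590 [array([ 461.3, -340.6]), array([39.4, 54.3]), np.float64(75.3)] z 51.7
gobrim 107 circ [575.5 112.5] 42.7 ell [array([575.4, 112.5]), array([41.6, 42.1]), np.float64(158.6)] z 108.4
bangle 1369 circ [441.6 358.7] 61.9 ell [array([441.5, 358.7]), array([61.2, 61.7]), np.float64(74.5)] z 21.2
go [1.00e-01 1.60e+00 1.76e+02] ydir deg 74.4
```

View pics/w6.png

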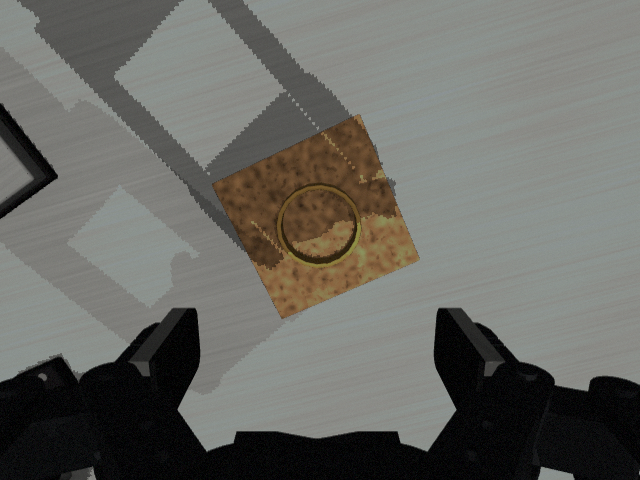

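The bangle lies flat on the mat at (319,225). Box and goblet are both in place within 3 mm. I'll grip the bangle.

Request:
{"api": "servo_tool", "payload": {
  "commands": [
    [[0,1.6,15],0,80],
    [[0,0,30],0,80],
    [[0,0,40],0,80],
    [[0,0,35],0,80],
    [[0,0,25],0,80],
    [[0,0,18],0,80],
    [[0,0,9],0,80],
    [[0,0,2.5],0,80],
    [[0,0,0],0,80],
    [[0,0,0],0,65],
    [[0,0,0],0,56],
    [[0,0,0],0,50],
    [[0,0,0],0,45],
    [[0,0,0],0,45]
  ]
}}

```text
time_s: 28.98
eef_pos: [0.442, 0.3598, 0.0264]
eef_rot: [0.001, 0.135, 0.991, 0.0]
wrist_force: [-3.5, -2.9, 10.5]
opening: 0.704
grasp_force: 61.9
```

```bash
python3 - <<'E'
from m import *
o=ctrl.get_obs(); print(o['eef_pos'],o['opening'],o['grasp_force'],o['wrist_force'])
go(.6059,-.1305,.19)
E
```

```text
[0.4419536  0.35984275 0.02637618] 0.7036566651195664 61.94749804213643 [-3.48642892 -2.92349462 10.48088657]
go [-289.5 -428.4 -163.6] ydir deg 74.5
```

Request:
{"api": "servo_tool", "payload": {
  "commands": [
    [[0,0,-4],0,45],
    [[0,0,-20],0,45],
    [[0,0,-40],0,45],
    [[0,0,-45],0,45],
    [[-8,-12,-35],0,45],
    [[-20,-28,-19],0,45],
    [[-25,-37,0],0,45],
    [[-25,-37,0],0,45],
    [[-25,-37,0],0,45],
    [[-25,-37,0],0,45],
    [[-25,-37,0],0,45],
    [[-25,-37,0],0,45],
    [[-25,-37,0],0,45],
    [[-25,-37,0],0,45],
    [[-25,-37,0],0,45],
    [[-20,-30,0],0,45],
    [[-12,-18,0],0,45],
    [[-4.5,-7.4,0],0,45],
    [[0,0,10],0,45],
    [[0,0,20],0,45]
  ]
}}

```text
time_s: 31.48
eef_pos: [0.6054, -0.1297, 0.1571]
eef_rot: [0.001, 0.135, 0.991, 0.0]
wrist_force: [-0.6, -0.0, -1.5]
opening: 0.693
grasp_force: 64.7
```

Request:
{"api": "servo_tool", "payload": {
  "commands": [
    [[0,0,25],0,45],
    [[0,0,20],0,45],
    [[0,0,10],0,45],
    [[0,0,0],0,45],
    [[0,0,0],0,45]
  ]
}}

```text
time_s: 32.1
eef_pos: [0.6059, -0.1311, 0.1034]
eef_rot: [0.001, 0.135, 0.991, -0.0]
wrist_force: [0.3, -0.3, -0.1]
opening: 0.699
grasp_force: 64.7
```

```bash
python3 - <<'E'
from m import *
o=ctrl.get_obs(); print(o['eef_pos'],o['opening'],o['grasp_force'],o['wrist_force'])
c=shot('wrist','w7.png')
go(.6059,-.1305,.075)
E
```

```text
[ 0.6058714  -0.13106008  0.10335553] 0.6994462345379612 64.71247583627701 [ 0.27952365 -0.32096756 -0.11238512]
go [ 0.3  0.6 28.6] ydir deg 74.4
```

View pics/w7.png

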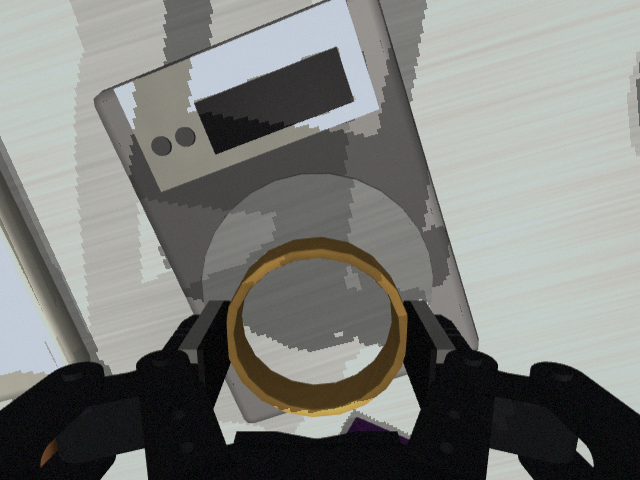

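The bangle is level in the grip at (318,325), over the pan.

Request:
{"api": "servo_tool", "payload": {
  "commands": [
    [[0,0.6,8],0,45],
    [[0,0,8],0,45],
    [[0,0,6],0,45],
    [[0,0,3],0,45],
    [[0,0,2],0,45],
    [[0,0,0],0,45],
    [[0,0,0],0,45]
  ]
}}

```text
time_s: 33.02
eef_pos: [0.6056, -0.1303, 0.0756]
eef_rot: [0.0, 0.135, 0.991, -0.0]
wrist_force: [-0.0, 0.2, -1.7]
opening: 0.695
grasp_force: 64.7
```

Request:
{"api": "servo_tool", "payload": {
  "commands": [
    [[0,0,1],0,45],
    [[0,0,0.5],0,45],
    [[0,0,0],0,45]
  ]
}}

```text
time_s: 33.4
eef_pos: [0.6056, -0.1304, 0.0755]
eef_rot: [0.0, 0.135, 0.991, -0.0]
wrist_force: [-5.9, 0.8, 9.6]
opening: 0.698
grasp_force: 65.7
```

Contact. Now I'll release, retreat and check.

Request:
{"api": "servo_tool", "payload": {
  "commands": [
    [[0,0,0],0,63],
    [[0,0,0],0,70],
    [[0,0,0],0,80],
    [[0,0,0],0,80],
    [[0,0,-8],0,80],
    [[0,0,-25],0,80],
    [[0,0,-40],0,80],
    [[0,0,-50],0,80],
    [[0,0,0],0,80],
    [[0,0,0],0,80]
  ]
}}

```text
time_s: 34.65
eef_pos: [0.6052, -0.1302, 0.1971]
eef_rot: [0.0, 0.135, 0.991, -0.0]
wrist_force: [-0.2, 0.2, -0.4]
opening: 0.93
grasp_force: 0.0
```

```bash
python3 - <<'E'
from m import *
c=shot('wrist','w8.png'); meas(c,'bangle',(.54,.67,-.2,-.06),.064,.08)
c=shot('side','s8.png'); meas(c,'boxrim',(.40,.52,-.4,-.28),.046,.06,False); meas(c,'gobrim',(.5,.65,.05,.17),.105,.118)
E
```

```text
bangle 2046 circ [ 605.8 -129.9] 62.0 ell [array([ 605.7, -130. ]), array([61.3, 61.5]), np.float64(111.4)] z 70.1
boxrim 1233 [array([ 461. , -342.1]), array([39.4, 53.2]), np.float64(73.9)] z 53.9
gobrim 148 circ [576.2 111.2] 44.5 ell [array([576.7, 110.5]), array([41.9, 43.6]), np.float64(145.4)] z 109.1
```

View pics/s8.png

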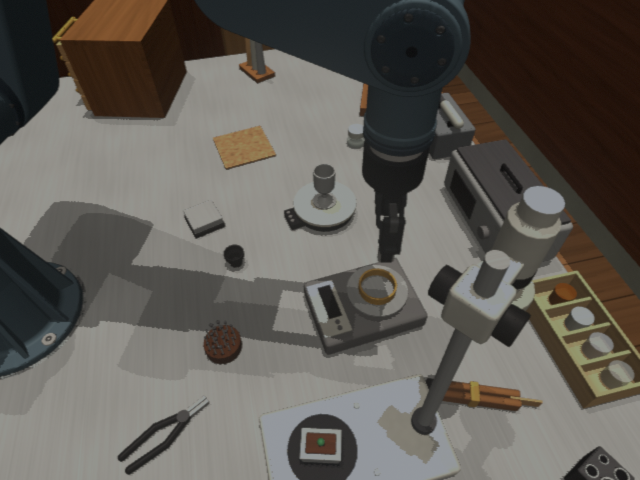

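The side view shows the box on the stage (321,447), the goblet on the turntable (324,190) and the bangle on the pan (378,287), all upright. The gripper is clear.

```bash
python3 -c "
from bench import ctrl; print(ctrl.hand_in())"
```

```text
the job is handed in; nothing more can be done
None
```

The job is handed in: the box is on the microscope stage, the goblet on the turntable and the bangle on the balance pan, each upright and within about 3 mm of centre by my last camera measurements; no verdict came back from the hand-in.

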